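# Slide the jar tray over the gap and home on the varnish stand

## Task

Slide the tray of varnish jars from the work stand across the open gap on to the varnish stand, and push it fully home against the end stop there, between the two battens. The jars make its nose heavy, so bear down gently on the bare tail with the fingertips while the nose crosses: the tray must stay level, neither sagging into the gap nor tipping back, and must never be lifted, pressed or pushed hard. Keep the jars standing in their wells and leave the gouge, the little plane and the spool clamp where they are.

Things in the scene. Friction and masses are not known exactly. Their poses are not given: they have to be found in the camera images.
- tray: Flat mid-brown wooden board 270 long (x) x 160 wide (y) x 15 mm thick, no rim or handle. Origin: centre of its underside; +x to its nose, z up. Two wells 7 mm deep at x = 93, y = -38 and +38 mm hold the jars; the tail half (x -135 to +13) is bare, faced with cork. With jars about 0.93 kg, balancing 60 mm ahead of the origin. Underside waxed (friction about 0.2).
- tail (a point): Middle of the tail edge, on the cork: tray x = -135, z = 15 mm. Axes as the tray's. Fingertips pressed on the cork grip it well (friction 0.9): bearing down with some 13 N near here drags and, with both fingers loaded alike, steers the tray. Over 30 N is too hard; touch down slowly. Once the tail has left the work stand, 2 N down here may tip the tray back: then push on the upright end face.
- nose (a point): Middle of the tray's nose edge, at its underside: tray x = +135, z = 0 mm. Axes as the tray's. Fully home it touches the end stop; the tail edge then lies 18 mm inside the varnish stand's edge.
- jar_a: Amber glass jar with a dark screw lid, 60 mm diameter, 80 mm tall, about 0.3 kg, standing loose in the tray's well at tray y = -38 mm. Origin: centre of its foot, z up.
- jar_b: The other, equal jar, in the well at tray y = +38 mm. Origin: centre of its foot, z up.
- stand: Work stand on which the tray starts: plain plywood bench-top stand, fixed, flat waxed top 320 (x) x 270 mm (y), 80 mm above its origin. Origin: centre of its underside; +x points across the gap. The top ends at x = +160 mm; then comes an open gap of 155 to 166 mm. Left alone the tray topples into the gap; by the far edge it takes some 10 N down near the tail edge to hold it level.
- rack: Varnish stand that takes the tray: fixed plywood shelf 300 (x) x 250 mm (y), waxed top 77 mm above its origin, 1 to 3 mm lower than the work stand's top. Origin: centre of its underside; +x away from the gap, along the bay. Up to 15 mm beside the work stand's centreline and up to 0.05 rad askew to it. Its edge to the gap, x = -150 mm, is rounded (9 mm radius).
- mouth (a point): Middle of the varnish stand's gap edge, at shelf height: rack x = -150 mm. Axes as the varnish stand's. Two battens, 12 mm thick and 20 mm high, run along the bay, inner faces at y = -84 and +84 mm (4 mm clear of the tray each side) from rack x = -105 mm on; towards the gap they flare out to about 99 mm either side.
- stop_face (a point): Middle of the end stop's face, at shelf height: rack x = +138 mm. Axes as the varnish stand's. The end stop is a fixed batten 24 mm high across the bay's far end.
- gouge: Carving gouge, 210 mm long with a wooden handle, lying in the low wooden tool till (22 mm high) on the bench in the gap. Bystander. Origin: near its ferrule, 12 mm below its axis.
- clamp: Spool clamp, two wooden discs of 38 mm on a steel screw, 94 mm tall, standing on the bench beyond the work stand. Bystander. Origin: centre of its foot.
- plane: Small brass thumb plane, 70 x 28 x 30 mm, lying in the same till, at its end away from the robot. Bystander. Origin: centre of its sole.

How it is judged:
On the way:
1. the level tray spans the gap: its nose edge lies at least 15 mm in over the varnish stand (x of nose in the frame of rack above -0.135 m and z of nose in the frame of rack between 0.074 and 0.085 m and angle between tray's own z axis and vertical below 0.04 rad), for 0.2 s.
At the end, for the whole second after the job is handed in: The tray lies flat and at rest on the varnish stand between the battens, its nose within 3 mm of the end stop and within 6 mm of the bay's centreline, and both jars stand upright in their wells (x of nose in the frame of stop_face between -0.003 and 0.003 m and y of nose in the frame of stop_face between -0.006 and 0.006 m and z of nose in the frame of stop_face between -0.003 and 0.003 m and angle between the x axis of tray and the x axis of rack, either way round below 0.05 rad and angle between tray's own z axis and vertical below 0.02 rad and linear speed of tray below 0.01 m/s and angle between each of jar_a, jar_b's own z axis and vertical below 0.06 rad and x of jar_a in the frame of tray between 0.086 and 0.1 m and y of jar_a in the frame of tray between -0.045 and -0.031 m and z of jar_a in the frame of tray between 0.004 and 0.011 m and x of jar_b in the frame of tray between 0.086 and 0.1 m and y of jar_b in the frame of tray between 0.031 and 0.045 m and z of jar_b in the frame of tray between 0.004 and 0.011 m); the robot touches nothing.
It fails at once if the tray tilts more than 3 degrees: it sags into the gap or tips back (angle between tray's own z axis and vertical above 0.052 rad).
It fails at once if the fingers press or push on the tray with more than 30 N (contact force between the fingers and tray above 30 N).
It fails at once if the tray is lifted more than 12 mm above the work stand's top (z of tray in the frame of stand above 0.092 m).
It fails at once if a jar tips over or leaves its well (angle between any of jar_a, jar_b's own z axis and vertical above 0.15 rad or z of any of jar_a, jar_b in the frame of tray above 0.018 m).
It fails at once if the gouge, the spool clamp or the thumb plane is moved by more than 20 mm (distance of any of gouge, clamp, plane from where it was at the start of the episode above 0.02 m).
It also fails if it takes over 72 s, if anything falls off the work surface, if the arm or the gripper's body presses on something with over 40 N, if the wrist force passes 120 N, or if a joint passes its speed limit or range.

## Robot

A 7-joint arm with a two-finger parallel gripper is mounted at the origin on the work surface. World frame = base frame: x ahead of the robot, y to its left, z up, the work surface at z = 0. Lengths are in m, angles in rad, forces in N, time in s.
With the tool pointing down it reaches from about 0.4 to 0.875 m from the base axis. Payload 19.3 kg.
Tool frame: the origin (TCP) lies at the very end of the fingers, on their centre line; the grasp point (between the pads) lies 19 mm behind it; z points along the fingers, y is the line along which they close (so a half turn about z gives the same grasp; the last joint's range is limited). The gripper opens to 85 mm and grips with 20 to 120 N. Pads are 22 mm wide; open, the fingers measure 114 mm over their backs; the gripper's body (76 mm by 85 mm) begins 54 mm behind the grasp point. The pads swing forward as they close: fully open they stand 13 mm farther back than shut.
Start: joints at [1.142, 0.521, -0.036, 1.599, 0.021, 1.021, -0.113], TCP at [0.219, -0.585, 0.231] pointing down, gripper open.
Joint ranges: [-2.91, 2.91], [-0.3, 2.13], [-1.5, 1.42], [0.17, 2.43], [-1.26, 4.41], [0.16, 1.93], [-2.52, 2.52]. Speed limits (rad/s): [1.89, 1.89, 2.39, 2.39, 3.01, 3.01, 3.01].

## Interface

Orientations are given as [roll, pitch, yaw] about the fixed x, y, z axes, in that order (R = Rz(yaw) Ry(pitch) Rx(roll)).
In Python, from workcell import bot gives the robot as it stands.
- The arm moves only by the tool carry_out, never from a script. Its argument "rows" is a list that holds one entry, the list of rows, each a list of 4 numbers: the shift along the tool's x, y, z in m, then the turn about the tool's z in degrees. In form: [[[x, y, z, twist], ...]]. A call has 1 to 12 rows; each row is the pose to reach, as a shift and turn from the pose commanded when the call began, along the tool's axes at that moment; what a row does not reach only later rows make up. A row lasts 1/12 s, in which the tool goes at most 41.7 mm and 7.16 degrees, less where a joint would pass 70% of its speed; a pose out of reach is approached as far as the arm can. A call with a gripper value outside its range is refused whole. "grip" is the finger opening in m, from 0 to 0.0854, set as the call begins (left out, the last holds). The fingers move at their own pace and stop on an object; "grip_force" is the grip in N (left out, the last holds). Time passes only in rows, so rows that repeat a pose let the fingers close. It gives the time, the measured TCP pose, the force, the opening and the grip force at its end, in the units of the state.
- bot.observe(): the state, without advancing time (a new reading comes with each control period).
- bot.grab_frame(name): name is "scene" or "top" or "wrist"; returns a dict with "pixels" (384x512x3 uint8, red, green, blue), "K" (3x3 intrinsics, pixels), "pose" (4x4, takes a point from camera to world coordinates). Camera axes: x right, y down, z forward; pixel columns grow to the right and rows downward; lengths in m; the calibration is good to about 2 mm. A picture is of the moment at which its call begins. There is no depth.
- bot.job_done(): hands the job in; it is judged then, once.
Trained networks look in a picture, given as the dict that the camera call returned (one of the last four; its "shot" number tells which), for a name from the list of things; names that differ only in an ending like _2 or _b are one class to them, and where a whole thing is asked for, a point or a joint stands for the part that bears it (a point fixed in the world has none). Each returns a list of dicts, best first, with "conf" (0 to 1); they miss things now and then, are a little off and sometimes report something else, mostly with a low value. They report only what shows in the picture. A call takes as long as a camera call.
- bot.look_for(picture, label): "position" ([column, row] in pixels, amid what is visible of it).
- bot.regions_of(picture, label): "region" (384x512 bool, what is visible of it) and "position" ([column, row] in pixels, amid what is visible of it).
- bot.spot_point(picture, label): "position" ([column, row] in pixels: a listed point, or the origin of a listed thing).
The state is a dict: "clock": time; "qpos": joint angles; "qd": joint speeds; "joint_efforts": joint torques, N m; "position": TCP position; "tool_rot": TCP orientation; "force": force on the tool from outside, world axes, zero at the start; "moment": the same for the moment, N m; "grip_width": finger opening in m; "finger_force": force on a finger pad.
Only numpy, scipy, OpenCV 4.12 (cv2) and the standard library are available. Lean on these libraries where they do the work, as an engineer would, in place of code of your own. Each camera call takes 0.05 s, during which the arm holds its last target. There are 200 camera calls.

## Working session

There is one attempt and no reset: what is moved stays moved. The work goes in short steps, Python scripts to look and compute and a tool call to move; the robot and the scene stay as the last step left them, time stands still between calls to the robot, and variables do not carry over. Pictures are saved under pics/ and viewed, at most 10 in all, crops included, and the job is handed in when it is done.

Besides the shell and the picture viewer there is one more tool, called after "Call:" by a JSON object that holds its "fn" and its "kwargs". carry_out: Moves the arm, as the interface text tells. Its arguments: {"type":"object","properties":{"rows":{"type":"array","items":{"type":"array","items":{"type":"array","items":{"type":"number"}}}},"grip":{"type":"number"},"grip_force":{"type":"number"}},"required":["rows"]}

```bash
ls; mkdir -p pics; cat > h.py <<'E'
import numpy as np, cv2
from workcell import bot
def save(f,n): cv2.imwrite(f'pics/{n}.png',np.ascontiguousarray(f["pixels"][:,:,::-1]))
def ray(f,p,z):
    P=np.array(f["pose"]);d=P[:3,:3]@np.linalg.inv(f["K"])@np.array([p[0],p[1],1.]);o=P[:3,3]
    return o+d*(z-o[2])/d[2]
def proj(f,X):
    P=np.linalg.inv(np.array(f["pose"]));q=np.array(f["K"])@(P[:3,:3]@np.array(X)+P[:3,3]);return q[:2]/q[2]
E
python3 - <<'E'
from h import *
s=bot.observe();print(s)
fs={n:bot.grab_frame(n) for n in("scene","top")}
for n,f in fs.items():
    save(f,n+"0");print(n,np.round(f["pose"],3).tolist(),np.round(f["K"],1).tolist())
    for l,z in(("tail",.095),("nose",.08),("mouth",.077),("stop_face",.077),("jar_a",.087),("stand",0),("rack",0),("tray",.08),("clamp",0),("gouge",0)):
        for r in bot.spot_point(f,l)[:2]: print(n,l,round(r["conf"],2),np.round(r["position"],1),np.round(ray(f,r["position"],z),3))
a=np.hstack([fs["scene"]["pixels"],fs["top"]["pixels"]])[:,:,::-1]
cv2.imwrite("pics/both.png",cv2.resize(a,(800,300),interpolation=cv2.INTER_AREA))
E
```

```text
pics
{'clock': 0.0, 'qpos': array([ 1.14179753,  0.52202641, -0.03630289,  1.59995472,  0.02119688,
        1.02110623, -0.11277683]), 'qd': array([ 0.00055841, -0.00080619, -0.00053808,  0.00068069,  0.00137171,
        0.00106116, -0.00071943]), 'joint_efforts': array([ 9.97297939e-04, -9.27097249e+01,  1.98052749e+00, -3.69934916e+01,
        1.80082134e-02,  8.04102252e-03, -8.65002107e-05]), 'position': array([ 0.21931277, -0.58492222,  0.23073736]), 'tool_rot': array([-3.14048623e+00,  8.77000306e-05,  3.58788190e-01]), 'force': array([0.3530527 , 0.43027295, 0.10590219]), 'moment': array([-0.02918121,  0.04388891, -0.03903277]), 'finger_force': 0.0, 'grip_width': 0.085439103388781}
scene [[-0.655, 0.651, -0.384, 1.083], [0.756, 0.561, -0.338, 0.422], [-0.005, -0.511, -0.86, 1.194], [0.0, 0.0, 0.0, 1.0]] [[436.8, 0.0, 250.6], [0.0, 436.8, 194.5], [0.0, 0.0, 1.0]]
scene tail 0.86 [376.  250.5] [0.503 0.365 0.095]
scene nose 0.58 [298.7 195.4] [0.495 0.095 0.08 ]
scene mouth 0.76 [252.7 164.3] [ 0.497 -0.083  0.077]
scene stop_face 0.69 [182.2 121.9] [ 0.521 -0.371  0.077]
scene 
[... 484 characters left out ...]
7, -0.994, 1.414], [0.0, 0.0, 0.0, 1.0]] [[422.8, 0.0, 252.0], [0.0, 422.8, 190.5], [0.0, 0.0, 1.0]]
top tail 0.89 [126.8 216.8] [0.502 0.364 0.095]
top nose 0.97 [214.7 218.2] [0.494 0.094 0.08 ]
top nose 0.58 [247.1 231.8] [ 0.45  -0.008  0.08 ]
top mouth 0.69 [270.  216.9] [ 0.496 -0.081  0.077]
top stop_face 0.7 [361.1 209.3] [ 0.515 -0.372  0.077]
top jar_a 0.67 [203.5 208.5] [0.525 0.128 0.087]
top jar_a 0.66 [204.2 229.5] [0.459 0.126 0.087]
top rack 0.94 [313.5 211.3] [ 0.516 -0.232  0.   ]
top tray 0.58 [168.  219.9] [0.491 0.24  0.08 ]
top tray 0.26 [128.1 213.5] [0.513 0.365 0.08 ]
top clamp 0.61 [217.4 152.5] [0.72  0.088 0.   ]
top gouge 0.64 [247.4 232.9] [ 0.447 -0.009  0.   ]
```

View pics/top0.png

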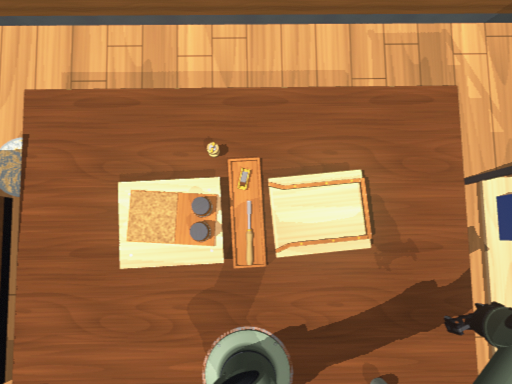

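View pics/scene0.png

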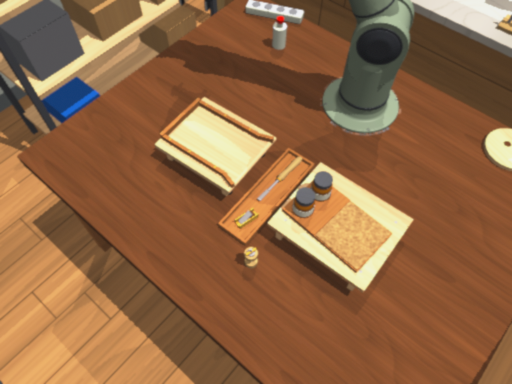

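Top view: the tray (cork tail at px 127,217, nose at 215,218) sits on the left stand. The till, with gouge and plane, is in the gap at column ~247, and the rack mouth is at 270,217 with the stop at 361,209. Both cameras agree to within 3–6 mm, and the sizes check (tray 0.270 m, mouth to stop 0.290 m against 0.288 m). Travel is along about -y, so I'll bring the arm over the tail.

Call:
{"fn": "carry_out", "kwargs": {"rows": [[[0.03,-0.018,0,-6],[0.06,-0.037,0,-12],[0.09,-0.055,0,-18],[0.12,-0.074,0,-24],[0.15,-0.092,0,-30],[0.18,-0.11,0,-36],[0.21,-0.13,0,-42],[0.24,-0.148,0,-48],[0.27,-0.166,0,-54],[0.3,-0.185,0,-60],[0.33,-0.204,0,-65],[0.362,-0.222,0,-68]]], "grip": 0.085}}

```text
clock: 2.1
position: [0.481, -0.2489, 0.2315]
tool_rot: [3.141, 0.0, 1.55]
force: [0.7, -0.3, 0.1]
grip_width: 0.0846
finger_force: 0.0
```

```bash
python3 - <<'E'
from h import *
s=bot.observe();print(s["clock"],s["position"],s["tool_rot"],s["qpos"],s["force"])
# refine tray yaw from cork+board region, rack battens from regions, both by top
f=bot.grab_frame("top")
for l,z in(("tray",.095),("rack",.077),("stand",.08)):
    for r in bot.regions_of(f,l)[:1]:
        m=r["region"].astype(np.uint8);c=max(cv2.findContours(m,0,2)[0],key=cv2.contourArea)[:,0,:]
        W=np.array([ray(f,p,z)[:2] for p in c],np.float32)
        R=cv2.minAreaRect(W*1000);print(l,r["conf"],R, np.round(cv2.boxPoints(R)).tolist())
for l,z in(("tail",.095),("nose",.08),("mouth",.077),("stop_face",.077)):
    for r in bot.spot_point(f,l)[:1]: print(l,round(r["conf"],2),np.round(ray(f,r["position"],z),4))
E
```

```text
2.1 [ 0.4809827  -0.24892293  0.23151699] [3.14146064e+00 2.99609817e-04 1.55021470e+00] [ 0.68441067  0.41398856 -0.42068283  1.80524061  0.20159912  0.96432649
  0.15914566] [ 0.74891288 -0.31520467  0.05326937]
tray 0.71 ((498.0542907714844, 227.16461181640625), (270.7081298828125, 160.1686553955078), 85.9624252319336) [[409.0, 98.0], [568.0, 87.0], [587.0, 357.0], [428.0, 368.0]]
rack 0.91 ((507.4320373535156, -236.8614501953125), (250.16099548339844, 306.79815673828125), 4.786959171295166) [[370.0, -94.0], [396.0, -400.0], [645.0, -379.0], [619.0, -74.0]]
stand 0.64 ((485.32513427734375, 234.73782348632812), (270.29522705078125, 321.08428955078125), 2.268751382827759) [[344.0, 390.0], [357.0, 69.0], [627.0, 80.0], [614.0, 401.0]]
tail 0.78 [0.5019 0.3604 0.095 ]
nose 0.78 [0.495  0.0964 0.08  ]
mouth 0.82 [ 0.498  -0.0805  0.077 ]
stop_face 0.59 [0.5029 0.3721 0.077 ]
```

```bash
cat >> h.py <<'E'
def traypose(f,z=.095):
    r=bot.regions_of(f,"tray")[0];m=r["region"].astype(np.uint8)
    c=max(cv2.findContours(m,0,cv2.CHAIN_APPROX_NONE)[0],key=cv2.contourArea)[:,0,:]
    W=np.array([ray(f,p,z)[:2] for p in c],np.float32)*1000
    (cx,cy),_,_=R=cv2.minAreaRect(W);B=cv2.boxPoints(R);e=[B[i]-B[i-1] for i in(0,1)]
    a=max(e,key=np.linalg.norm);a=a/np.linalg.norm(a);a=a if a[1]<0 else -a;n=np.array([-a[1],a[0]])
    L=(W-[cx,cy])@a;T=(W-[cx,cy])@n;out=[]
    for s in(1,-1):
        k=(s*T>70)&(abs(L)<115)
        q=cv2.fitLine(W[k],cv2.DIST_HUBER,0,.5,.01).ravel();d=q[:2]*(-1 if q[1]>0 else 1)
        out.append((round(float(np.degrees(np.arctan2(d[0],-d[1]))),2),np.round(q[2:]).tolist(),int(k.sum())))
    return r["conf"],[round(cx,1),round(cy,1)],R[1],np.degrees(np.arctan2(a[0],-a[1])),out
E
python3 - <<'E'
from h import *
f=bot.grab_frame("top")
print(traypose(f))
for n in("top","scene"):
    g=bot.grab_frame(n);i=g["pixels"]
    print(n,traypose(g))
# battens, by top: colour is darker orange than the rack top
    r=bot.regions_of(g,"rack")[0]["region"]
    h=cv2.cvtColor(i,cv2.COLOR_RGB2HSV);m=r&(h[...,1]>110)
    yx=np.argwhere(m);W=np.array([ray(g,(b,a),.097)[:2] for a,b in yx],np.float32)*1000
    d0=np.array([.08,-.997]);n0=np.array([.997,.08]);C=np.array([507,-232]);L=(W-C)@d0;T=(W-C)@n0
    for s in(1,-1):
        k=(s*T>70)&(s*T<110)&(L>-95)&(L<125)
        q=cv2.fitLine(W[k],cv2.DIST_HUBER,0,.5,.01).ravel();dd=q[:2]*(-1 if q[1]>0 else 1)
        print(s,k.sum(),np.degrees(np.arctan2(dd[0],-dd[1])),q[2:])
a=cv2.resize(f["pixels"][140:290,100:390],None,fx=2.7,fy=2.7,interpolation=cv2.INTER_CUBIC)[:,:,::-1]
cv2.imwrite("pics/crop1.png",a)
E
```

```text
(0.86, [496.2, 226.4], (272.11724853515625, 163.2490997314453), np.float32(-4.149303), [(-4.75, [576.0, 228.0], 71), (-5.11, [418.0, 236.0], 74)])
top (0.74, [498.7, 227.1], (270.88153076171875, 162.7100372314453), np.float32(-4.6665263), [(-5.42, [577.0, 228.0], 68), (-4.4, [420.0, 235.0], 75)])
1 307 4.837656 [ 597.23627 -238.2027 ]
-1 213 4.5228186 [ 416.04327 -213.32652]
scene (0.63, [501.7, 229.4], (270.3773498535156, 165.9731903076172), np.float32(-4.27157), [(-3.69, [583.0, 230.0], 65), (-4.55, [423.0, 256.0], 54)])
1 432 4.7967167 [ 601.84235 -236.35123]
-1 377 4.517095 [ 422.65533 -244.03314]
```

View pics/crop1.png

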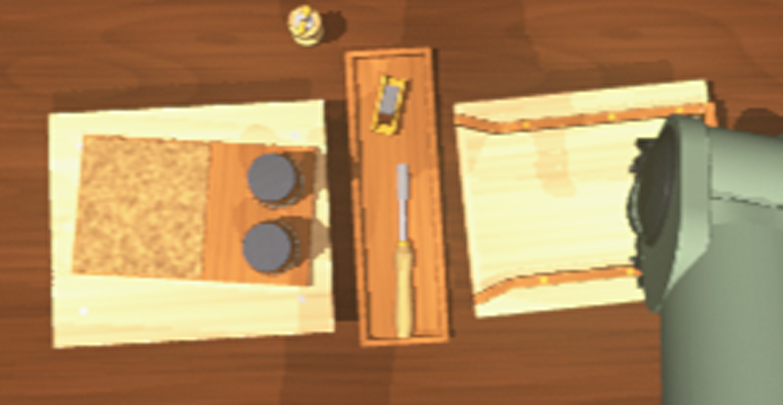

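Measured: tray heading is -4.6° from -y, with the tail at (0.510, 0.363). The rack heading is +4.7°, on the centreline x ≈ 0.4896 - 0.082y. The crop shows the jars in their wells and a clear path. Next I move over the tail.

Call:
{"fn": "carry_out", "kwargs": {"rows": [[[0.037,0.001,0,0],[0.074,0.002,0,0],[0.111,0.003,0,0],[0.148,0.004,0,0],[0.185,0.005,0,0],[0.222,0.006,0,0],[0.259,0.007,0,1],[0.296,0.008,0,1],[0.333,0.009,0,2],[0.37,0.01,0,2],[0.407,0.011,0,3],[0.444,0.012,0,3.4]]]}}

```text
clock: 3.9
position: [0.5034, 0.1951, 0.2314]
tool_rot: [3.141, 0.0, 1.485]
force: [0.3, 0.0, 0.7]
grip_width: 0.0851
finger_force: 0.0
```

Call:
{"fn": "carry_out", "kwargs": {"rows": [[[0.037,0.005,0,0],[0.074,0.006,0,0],[0.111,0.009,0,0],[0.13,0.012,0.02,0],[0.145,0.012,0.045,0],[0.15,0.012,0.075,0],[0.15,0.012,0.09,0],[0.15,0.012,0.1,0],[0.15,0.012,0.1,0],[0.15,0.012,0.1,0]]]}}

```text
clock: 4.73
position: [0.5285, 0.3417, 0.1318]
tool_rot: [3.142, -0.0, 1.486]
force: [-0.3, -0.0, 0.9]
grip_width: 0.0848
finger_force: 0.0
```

```bash
python3 - <<'E'
from h import *
s=bot.observe();print(s["clock"],s["position"],np.degrees(s["tool_rot"]),s["qpos"],s["force"])
f=bot.grab_frame("wrist");save(f,"w1")
g=bot.grab_frame("top");print(traypose(g))
E
```

```text
4.7333 [0.52849824 0.34167812 0.13178596] [ 1.79995401e+02 -6.52001350e-03  8.51335096e+01] [-0.34649063  0.68211247 -0.48803741  1.65451463  0.3862313   0.90217819
 -1.06920612] [-0.27073512 -0.0040312   0.86555032]
(0.94, [499.7, 219.2], (258.6055603027344, 162.9999542236328), np.float32(-4.5275207), [(-3.13, [577.0, 217.0], 74), (-5.39, [414.0, 156.0], 31)])
```

View pics/w1.png

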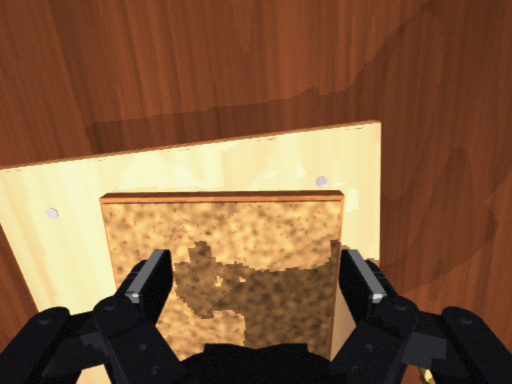

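The wrist view shows the tail edge from px (102,197) to (343,193). The fingers sit about 20 mm to one side of the middle, so I'll work out the exact offset.

```bash
python3 - <<'E'
from h import *
f=bot.grab_frame("wrist")
A=ray(f,(102,200),.095);B=ray(f,(343,197),.095);t=(A+B)/2
print(A,B,np.linalg.norm(A-B),t,np.degrees(np.arctan2((A-B)[1],(A-B)[0])))
for r in bot.spot_point(f,"tail")[:1]: print(r["conf"],r["position"],ray(f,r["position"],.095))
s=bot.observe();y=s["tool_rot"][2];X=np.array([np.cos(y),np.sin(y)]);Y=np.array([np.sin(y),-np.cos(y)])
d=t[:2]-s["position"][:2];print("tail from tcp in tool xy",d@X,d@Y)
E
```

```text
[0.43223928 0.36719318 0.095     ] [0.58855782 0.35580025 0.095     ] 0.15673316036661988 [0.51039855 0.36149672 0.095     ] 175.83149283564936
0.74 [221.7, 198.0] [0.50999922 0.36187785 0.095     ]
tail from tcp in tool xy 0.01802415598582223 -0.019992777984660055
```

Call:
{"fn": "carry_out", "kwargs": {"rows": [[[0,-0.01,0,0],[0,-0.02,0.006,0],[0,-0.02,0.012,0],[0,-0.02,0.018,0],[0,-0.02,0.023,0],[0,-0.02,0.027,0],[0,-0.02,0.03,0],[0,-0.02,0.032,0],[0,-0.02,0.033,0],[0,-0.02,0.034,0],[0,-0.02,0.034,0]]]}}

```text
clock: 5.9
position: [0.5084, 0.3435, 0.0972]
tool_rot: [-3.142, -0.0, 1.486]
force: [-0.4, -0.5, 0.5]
grip_width: 0.0849
finger_force: 0.0
```

Call:
{"fn": "carry_out", "kwargs": {"rows": [[[0,0,0.0005,0],[0,0,0.001,0],[0,0,0.0015,0],[0,0,0.002,0],[0,0,0.0025,0],[0,0,0.003,0]]]}}

```text
clock: 6.4
position: [0.5083, 0.3435, 0.0943]
tool_rot: [3.142, -0.0, 1.486]
force: [0.6, -0.2, 0.5]
grip_width: 0.0853
finger_force: 0.0
```

Call:
{"fn": "carry_out", "kwargs": {"rows": [[[0,0,0.0005,0],[0,0,0.001,0],[0,0,0.0015,0],[0,0,0.002,0],[0,0,0.0025,0],[0,0,0.003,0],[0,0,0.0035,0],[0,0,0.004,0]]]}}

```text
clock: 7.07
position: [0.5084, 0.3435, 0.0903]
tool_rot: [3.142, -0.0, 1.486]
force: [0.3, -0.1, -0.9]
grip_width: 0.085
finger_force: 0.0
```

Call:
{"fn": "carry_out", "kwargs": {"rows": [[[0,0,0.0005,0],[0,0,0.001,0],[0,0,0.0015,0],[0,0,0.002,0],[0,0,0.0025,0],[0,0,0.003,0]]]}}

```text
clock: 7.57
position: [0.5083, 0.3435, 0.0872]
tool_rot: [-3.142, 0.0, 1.486]
force: [-0.8, -0.4, -0.2]
grip_width: 0.085
finger_force: 0.0
```

Call:
{"fn": "carry_out", "kwargs": {"rows": [[[0,0,0.0005,0],[0,0,0.001,0],[0,0,0.0015,0],[0,0,0.002,0],[0,0,0.0025,0],[0,0,0.003,0]]]}}

```text
clock: 8.07
position: [0.5084, 0.3435, 0.0845]
tool_rot: [3.141, -0.0, 1.486]
force: [-1.6, -3.2, 12.5]
grip_width: 0.085
finger_force: 6.4
```

Call:
{"fn": "carry_out", "kwargs": {"rows": [[[0,0,0.0003,0],[0,0,0.0006,0],[0,0,0.0009,0],[0,0,0.0012,0]]]}}

```text
clock: 8.4
position: [0.5088, 0.3438, 0.0844]
tool_rot: [3.14, -0.001, 1.486]
force: [-2.9, -3.8, 23.9]
grip_width: 0.0848
finger_force: 12.1
```

Contact is at TCP z ≈ 0.0845, with a stiffness of about 10 N/mm. I'll ease to about 14 N and start dragging.

Call:
{"fn": "carry_out", "kwargs": {"rows": [[[0,0,-0.0005,0],[0,0,-0.0009,0],[-0.001,0,-0.0009,0],[-0.003,-0.0003,-0.0009,-0.2],[-0.0055,-0.0006,-0.0009,-0.3],[-0.008,-0.0009,-0.0009,-0.5],[-0.0105,-0.0012,-0.0009,-0.6],[-0.013,-0.0015,-0.0009,-0.7]]]}}

```text
clock: 9.07
position: [0.506, 0.3313, 0.0845]
tool_rot: [3.141, -0.001, 1.499]
force: [-0.0, 2.6, 7.4]
grip_width: 0.0853
finger_force: 3.5
```

Call:
{"fn": "carry_out", "kwargs": {"rows": [[[-0.0025,-0.0003,0.0002,-0.15],[-0.005,-0.0006,0.0004,-0.3],[-0.0075,-0.0009,0.0005,-0.45],[-0.01,-0.0012,0.0006,-0.6],[-0.0125,-0.0015,0.0006,-0.7],[-0.015,-0.0018,0.0006,-0.85],[-0.0175,-0.0021,0.0006,-1],[-0.02,-0.0024,0.0006,-1.15]]]}}

```text
clock: 9.73
position: [0.5024, 0.3121, 0.0844]
tool_rot: [3.14, -0.002, 1.519]
force: [1.0, 3.7, 13.7]
grip_width: 0.085
finger_force: 7.1
```

```bash
cat >> h.py <<'E'
def status(names=("top","wrist")):
    s=bot.observe();y=s["tool_rot"][2];p=s["position"];print(s["clock"],p,"yaw",np.degrees(y)-90,s["force"],s["moment"])
    X=np.array([np.cos(y),np.sin(y)]);Y=np.array([np.sin(y),-np.cos(y)])
    for n in names:
        f=bot.grab_frame(n)
        for l,z in(("tail",.095),("nose",.08)):
            for r in bot.spot_point(f,l)[:1]:
                w=ray(f,r["position"],z)[:2]
                print(n,l,round(r["conf"],2),"world",w.round(4),"tool",[round(float((w-p[:2])@v),4) for v in(X,Y)],"rack L,T",round(float(w@[.0815,-.9967]),4),round(float(w@[.9967,.0815]),4))
        try: print(n,traypose(f))
        except Exception as e: print(e)
    return f
E
python3 -c "
from h import *
f=status();save(f,'w2')"
```

```text
9.7333 [0.50240601 0.31211319 0.08444325] yaw -2.968472112207735 [ 1.01404962  3.74359474 13.66591231] [ 0.79398529  0.4988968  -0.06954346]
top tail 0.77 world [0.494  0.3313] tool [0.0188, -0.0094] rack L,T -0.29 0.5194
top nose 0.76 world [0.4931 0.0562] tool [-0.256, 0.0039] rack L,T -0.0159 0.496
OpenCV(4.12.0) /io/opencv/modules/imgproc/src/linefit.cpp:50: error: (-215:Assertion failed) count > 0 in function 'fitLine2D_wods'

wrist tail 0.77 world [0.5035 0.3302] tool [0.0182, 0.0001] rack L,T -0.2881 0.5287
OpenCV(4.12.0) /io/opencv/modules/imgproc/src/linefit.cpp:50: error: (-215:Assertion failed) count > 0 in function 'fitLine2D_wods'
```

View pics/w2.png

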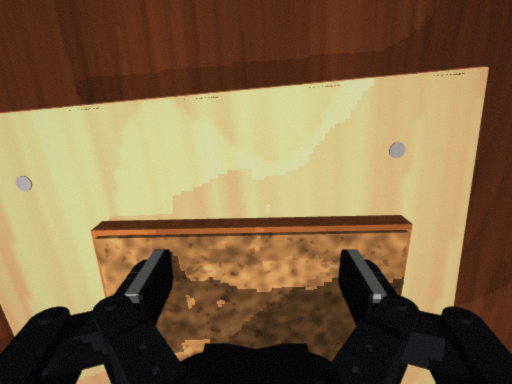

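The tail holds at 18 mm with no slip, and the force is 13.7 N. Continuing.

Call:
{"fn": "carry_out", "kwargs": {"rows": [[[-0.003,-0.0005,0,-0.15],[-0.006,-0.0009,0,-0.3],[-0.009,-0.0014,0,-0.45],[-0.012,-0.0018,0,-0.6],[-0.015,-0.0023,0,-0.75],[-0.018,-0.0027,0,-0.9],[-0.021,-0.0032,0,-1.05],[-0.024,-0.0036,0,-1.2],[-0.027,-0.0041,0,-1.35],[-0.03,-0.0046,0,-1.5],[-0.033,-0.005,0,-1.7]]]}}

```text
clock: 11.05
position: [0.4957, 0.2794, 0.0844]
tool_rot: [3.14, -0.002, 1.549]
force: [0.5, 4.1, 14.5]
grip_width: 0.0849
finger_force: 7.5
```

Call:
{"fn": "carry_out", "kwargs": {"rows": [[[-0.003,-0.0005,0.0001,-0.15],[-0.006,-0.0011,0.0001,-0.3],[-0.009,-0.0016,0.0001,-0.45],[-0.012,-0.0022,0.0001,-0.6],[-0.015,-0.0027,0.0001,-0.75],[-0.018,-0.0032,0.0001,-0.9],[-0.021,-0.0038,0.0001,-1.1],[-0.024,-0.0043,0.0001,-1.3],[-0.027,-0.0049,0.0001,-1.5],[-0.03,-0.0054,0.0001,-1.7]]]}}

```text
clock: 11.88
position: [0.4898, 0.2496, 0.0844]
tool_rot: [3.14, -0.002, 1.578]
force: [-0.9, 4.9, 16.9]
grip_width: 0.0849
finger_force: 8.7
```

```bash
python3 -c "
from h import *
f=status();save(f,'w3')"
```

```text
11.8833 [0.48975869 0.24959242 0.0843918 ] yaw 0.4327303915253822 [-0.85468474  4.85360675 16.92762298] [ 0.87508081  0.79280829 -0.04595422]
top tail 0.46 world [ 0.4987 -0.0834] tool [-0.3331, 0.0064] rack L,T 0.1238 0.4903
top nose 0.93 world [0.5156 0.0046] tool [-0.2451, 0.024] rack L,T 0.0374 0.5143
top (0.59, [500.0, 121.0], (160.16049194335938, 235.2657928466797), np.float32(5.2917867), [(5.51, [578.0, 128.0], 73), (4.99, [427.0, 57.0], 37)])
wrist tail 0.76 world [0.4867 0.2711] tool [0.0215, -0.0029] rack L,T -0.2305 0.5071
list index out of range
```

View pics/w3.png

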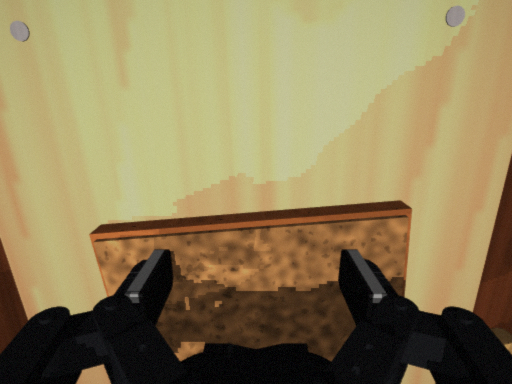

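The tray has turned further than the tool and is now at about +5° (tail edge px (95,240)→(410,214); the top view also gives 5.3°). It still sits about 20 mm right of the bay line. I'll crab left while counter-twisting.

Call:
{"fn": "carry_out", "kwargs": {"rows": [[[-0.0027,-0.0006,0,0.3],[-0.0055,-0.0012,0,0.6],[-0.0082,-0.0018,0,0.9],[-0.011,-0.0024,0,1.2],[-0.0137,-0.003,0,1.5],[-0.0165,-0.0036,0,1.8],[-0.0192,-0.0042,0,2.1],[-0.022,-0.0048,0,2.4]]]}}

```text
clock: 12.95
position: [0.4852, 0.2276, 0.0844]
tool_rot: [3.139, -0.002, 1.536]
force: [0.7, 3.8, 17.9]
grip_width: 0.0849
finger_force: 9.0
```

```bash
cat >> h.py <<'E'
def edge(n="wrist"):
    # tail edge of the cork (top rear edge) in the wrist picture: dark line under the reddish upright face
    s=bot.observe();y=s["tool_rot"][2];p=s["position"][:2];f=bot.grab_frame("wrist")
    i=f["pixels"];h=cv2.cvtColor(i,cv2.COLOR_RGB2HSV).astype(int);ex=[]
    g=cv2.GaussianBlur(cv2.cvtColor(i,cv2.COLOR_RGB2GRAY),(5,3),0).astype(float)
    for c in range(130,380,6):
        col=g[100:248,c];d=col[6:]-col[:-6];k=int(np.argmin(d))  # bright ply -> dark end face, bottom edge z=.08
        ex.append((c,100+k+3))
    q=cv2.fitLine(np.array(ex,np.float32),cv2.DIST_HUBER,0,.5,.01).ravel();sl=q[1]/q[0]
    res=np.median([abs(r-(q[3]+(c-q[2])*sl)) for c,r in ex])
    A,B=[ray(f,(c,q[3]+(c-q[2])*sl),.08)[:2] for c in(130,380)]
    e=B-A;yaw=np.degrees(np.arctan2(e[1],e[0]));yaw=yaw-180 if yaw>90 else yaw+180 if yaw<-90 else yaw
    d=np.array([np.sin(np.radians(yaw)),-np.cos(np.radians(yaw))])
    print("clock",s["clock"],"tcp",p.round(4),s["position"][2].round(4),"tool yaw",round(np.degrees(y)-90,2),"F",s["force"].round(1),"tray yaw",round(float(yaw),2),"res",round(float(res),2),"tail dist behind tcp",round(float((A-p)@-d),4))
    n=np.array([.9967,.0815]);l=np.array([.0815,-.9967])
    sp=bot.spot_point(f,"tail")
    for r in sp[:1]:
        w=ray(f,r["position"],.095)[:2];no=w+.27*d
        print("tail T,L",round(float(w@n),4),round(float(w@l),4),"nose T,L",round(float(no@n),4),round(float(no@l),4),"conf",round(r["conf"],2))
    return f
E
python3 -c "
from h import *
edge();f=bot.grab_frame('top');print(traypose(f))"
```

```text
clock 12.95 tcp [0.4852 0.2276] 0.0844 tool yaw -1.99 F [ 0.7  3.8 17.9] tray yaw 8.39 res 0.37 tail dist behind tcp 0.0274
tail T,L 0.4999 -0.2151 nose T,L 0.5174 0.0544 conf 0.79
(0.98, [504.8, 97.5], (162.24732971191406, 228.97634887695312), np.float32(7.5900116), [(8.5, [582.0, 108.0], 71), (7.27, [433.0, 38.0], 43)])
```

The tray is now at 8.4°. The roll and moment readings show the -x finger carrying the load, so the tray pivots about it. The COM is just past the edge, so I won't release here. I'll pull the tray back, where trailing is stable, and re-grip.

Call:
{"fn": "carry_out", "kwargs": {"rows": [[[0.001,-0.0003,-0.0002,0],[0.003,-0.001,-0.0003,0],[0.006,-0.002,-0.0003,0],[0.009,-0.003,-0.0003,0]]]}}

```text
clock: 13.48
position: [0.4826, 0.2351, 0.0844]
tool_rot: [3.14, 0.0, 1.535]
force: [2.0, -3.7, 17.1]
grip_width: 0.0849
finger_force: 8.7
```

Call:
{"fn": "carry_out", "kwargs": {"rows": [[[0.003,-0.001,0,0],[0.006,-0.002,0,0],[0.009,-0.003,0,0],[0.012,-0.004,0,0],[0.015,-0.005,-0.0001,0],[0.018,-0.006,-0.0002,0],[0.021,-0.007,-0.0003,0],[0.024,-0.008,-0.0004,0],[0.027,-0.009,-0.0005,0],[0.03,-0.01,-0.0005,0],[0.033,-0.011,-0.0005,0],[0.036,-0.012,-0.0005,0]]]}}

```text
clock: 14.48
position: [0.4714, 0.2715, 0.0844]
tool_rot: [3.141, 0.0, 1.536]
force: [1.1, -2.3, 8.8]
grip_width: 0.0848
finger_force: 4.7
```

```bash
python3 -c "
from h import *
edge();print(bot.observe()['moment']);f=bot.grab_frame('top');print(traypose(f))"
```

```text
clock 14.4833 tcp [0.4714 0.2715] 0.0844 tool yaw -2.02 F [ 1.1 -2.3  8.8] tray yaw 8.32 res 0.25 tail dist behind tcp 0.0273
tail T,L 0.4908 -0.2592 nose T,L 0.5079 0.0103 conf 0.61
[ 0.29972182  0.306167   -0.0436554 ]
(0.71, [489.6, 146.2], (159.24636840820312, 229.41146850585938), np.float32(8.454135), [(8.68, [566.0, 161.0], 74), (8.02, [420.0, 84.0], 42)])
```

Pulling back moved the tray without changing its yaw. I'll go further back and left so that the nose lands on the bay line.

Call:
{"fn": "carry_out", "kwargs": {"rows": [[[0.0035,-0.0016,0,0],[0.007,-0.0033,0,0],[0.0105,-0.0049,0,0],[0.014,-0.0065,0,0],[0.0175,-0.0082,0,0],[0.021,-0.0098,0,0],[0.0245,-0.0114,0,0],[0.028,-0.013,0,0],[0.0315,-0.0147,0,0],[0.035,-0.0163,0,0]]]}}

```text
clock: 15.52
position: [0.4563, 0.3072, 0.0844]
tool_rot: [3.141, 0.0, 1.536]
force: [1.5, -3.4, 9.1]
grip_width: 0.085
finger_force: 4.6
```

```bash
python3 -c "
from h import *
edge()"
```

```text
clock 15.5167 tcp [0.4563 0.3072] 0.0844 tool yaw -2.02 F [ 1.5 -3.4  9.1] tray yaw 8.37 res 0.22 tail dist behind tcp 0.0272
tail T,L 0.4787 -0.297 nose T,L 0.4961 -0.0275 conf 0.92
```

At about 9 N the tray follows the tool rigidly. I'll re-align it (twist +3.7°, shift right 8 mm) at this lower force while advancing.

Call:
{"fn": "carry_out", "kwargs": {"rows": [[[-0.001,0.001,0,0.3],[-0.004,0.0022,0,0.7],[-0.0075,0.0035,0,1.1],[-0.011,0.0047,0,1.5],[-0.0145,0.006,0,1.9],[-0.018,0.0073,0,2.3],[-0.0215,0.0085,0,2.7],[-0.025,0.0097,0,3.1],[-0.0285,0.011,0,3.5],[-0.032,0.012,0,3.7]]]}}

```text
clock: 16.45
position: [0.4671, 0.2754, 0.0845]
tool_rot: [3.141, -0.001, 1.471]
force: [-0.6, 2.9, 6.6]
grip_width: 0.0852
finger_force: 3.4
```

```bash
python3 -c "
from h import *
edge();print(bot.observe()['moment'])"
```

```text
clock 16.45 tcp [0.4671 0.2754] 0.0845 tool yaw -5.7 F [-0.6  2.9  6.6] tray yaw 4.9 res 0.27 tail dist behind tcp 0.0275
tail T,L 0.4881 -0.2646 nose T,L 0.4892 0.0054 conf 0.58
[-0.41617833 -0.01518969 -0.07111637]
```

Aligned: nose T 489, yaw 4.9°, against a bay of 488 and 4.7°. Now straight ahead along the bay axis.

Call:
{"fn": "carry_out", "kwargs": {"rows": [[[-0.0034,0.0006,0.0001,0],[-0.0069,0.0013,0.0001,0],[-0.0103,0.0019,0.0001,0],[-0.0138,0.0025,0.0001,0],[-0.0172,0.0032,0.0001,0],[-0.0206,0.0038,0.0001,0],[-0.0241,0.0044,0.0001,0],[-0.0275,0.005,0.0001,0],[-0.031,0.0057,0.0001,0],[-0.0344,0.0063,0.0001,0]]]}}

```text
clock: 17.38
position: [0.47, 0.2406, 0.0844]
tool_rot: [3.141, -0.001, 1.472]
force: [0.4, 2.5, 8.6]
grip_width: 0.085
finger_force: 4.1
```

```bash
python3 -c "
from h import *
edge();print(bot.observe()['moment'])"
```

```text
clock 17.3833 tcp [0.47   0.2406] 0.0844 tool yaw -5.68 F [0.4 2.5 8.6] tray yaw 5.09 res 0.27 tail dist behind tcp 0.0278
tail T,L 0.488 -0.2289 nose T,L 0.49 0.0411 conf 0.56
[-0.31279187  0.16257006  0.10170521]
```

Call:
{"fn": "carry_out", "kwargs": {"rows": [[[-0.003,0.0005,0.0001,0],[-0.006,0.001,0.0002,0.1],[-0.009,0.0015,0.0002,0.1],[-0.012,0.002,0.0003,0.2],[-0.015,0.0025,0.0003,0.2],[-0.018,0.003,0.0003,0.3],[-0.021,0.0035,0.0003,0.3],[-0.024,0.0041,0.0003,0.3],[-0.027,0.0047,0.0003,0.3]]]}}

```text
clock: 18.23
position: [0.4722, 0.2136, 0.0844]
tool_rot: [3.14, -0.002, 1.467]
force: [-0.4, 3.4, 13.8]
grip_width: 0.0849
finger_force: 6.6
```

```bash
python3 -c "
from h import *
edge();print(bot.observe()['moment'])"
```

```text
clock 18.2333 tcp [0.4722 0.2136] 0.0844 tool yaw -5.97 F [-0.4  3.4 13.8] tray yaw 5.34 res 0.26 tail dist behind tcp 0.0281
tail T,L 0.4887 -0.2033 nose T,L 0.4918 0.0667 conf 0.7
[-0.09682832  0.36315435  0.05161013]
```

Call:
{"fn": "carry_out", "kwargs": {"rows": [[[-0.001,0.0002,-0.0002,0.1],[-0.004,0.0006,-0.0004,0.2],[-0.007,0.0011,-0.0004,0.3],[-0.01,0.0015,-0.0004,0.4],[-0.013,0.002,-0.0004,0.5],[-0.016,0.0025,-0.0004,0.6],[-0.019,0.003,-0.0004,0.7],[-0.022,0.0035,-0.0004,0.8],[-0.025,0.004,-0.0004,0.9]]]}}

```text
clock: 19.08
position: [0.4733, 0.1879, 0.0844]
tool_rot: [3.141, -0.001, 1.451]
force: [0.8, 2.4, 7.5]
grip_width: 0.0849
finger_force: 3.6
```

```bash
python3 -c "
from h import *
edge();print(bot.observe()['moment'])"
```

```text
clock 19.0833 tcp [0.4733 0.1879] 0.0844 tool yaw -6.88 F [0.8 2.4 7.5] tray yaw 5.52 res 0.25 tail dist behind tcp 0.0294
tail T,L 0.4878 -0.1776 nose T,L 0.4918 0.0924 conf 0.64
[-0.25118216  0.03085873 -0.03624452]
```

Call:
{"fn": "carry_out", "kwargs": {"rows": [[[-0.003,0.0006,0,0.2],[-0.006,0.0012,0.0001,0.4],[-0.009,0.0018,0.0001,0.6],[-0.012,0.0024,0.0001,0.8],[-0.015,0.003,0.0002,1.0],[-0.018,0.0036,0.0002,1.1],[-0.021,0.0042,0.0002,1.2]]]}}

```text
clock: 19.77
position: [0.4752, 0.1668, 0.0844]
tool_rot: [3.141, -0.001, 1.43]
force: [-1.0, 3.1, 10.5]
grip_width: 0.0854
finger_force: 5.3
```

```bash
python3 -c "
from h import *
edge();print(bot.observe()['moment']);f=bot.grab_frame('scene');save(f,'s2')
i=f['pixels'][120:300,200:440];cv2.imwrite('pics/s2c.png',cv2.resize(i,None,fx=3,fy=3,interpolation=2)[:,:,::-1])"
```

```text
clock 19.7667 tcp [0.4752 0.1668] 0.0844 tool yaw -8.08 F [-1.   3.1 10.5] tray yaw 4.9 res 0.27 tail dist behind tcp 0.0298
tail T,L 0.4879 -0.1578 nose T,L 0.489 0.1122 conf 0.87
[-0.16075645  0.17947565 -0.04139429]
```

View pics/s2c.png

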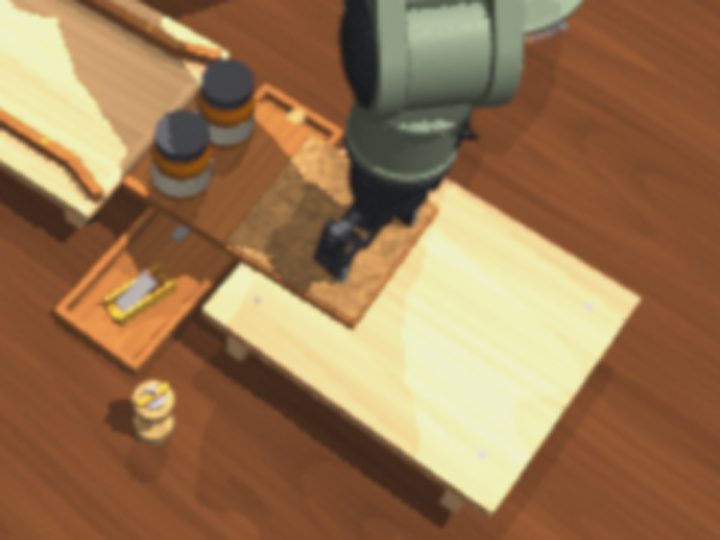

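The crop shows the tray level, with the nose just short of the mouth and lined up between the battens. I'll carry on over the edge.

Call:
{"fn": "carry_out", "kwargs": {"rows": [[[-0.003,0.0007,0.0001,0],[-0.006,0.0013,0.0001,0.1],[-0.009,0.002,0.0001,0.2],[-0.012,0.0027,0.0001,0.3],[-0.015,0.0034,0.0001,0.4]]]}}

```text
clock: 20.33
position: [0.4765, 0.1515, 0.0844]
tool_rot: [3.14, -0.001, 1.423]
force: [-0.1, 2.6, 12.6]
grip_width: 0.0852
finger_force: 6.3
```

Call:
{"fn": "carry_out", "kwargs": {"rows": [[[-0.003,0.0007,0,0],[-0.006,0.0013,0,0.1],[-0.009,0.002,0,0.2],[-0.012,0.0027,0,0.3],[-0.015,0.0034,0,0.4]]]}}

```text
clock: 20.75
position: [0.4777, 0.1362, 0.0845]
tool_rot: [3.14, -0.002, 1.416]
force: [-0.3, 4.0, 14.3]
grip_width: 0.0845
finger_force: 7.6
```

```bash
python3 -c "
from h import *
edge();print(bot.observe()['moment'])"
```

```text
clock 20.75 tcp [0.4777 0.1362] 0.0845 tool yaw -8.88 F [-0.3  4.  14.3] tray yaw 4.32 res 0.29 tail dist behind tcp 0.03
tail T,L 0.4888 -0.1266 nose T,L 0.4871 0.1434 conf 0.71
[-0.05335934  0.3355513  -0.02780238]
```

Call:
{"fn": "carry_out", "kwargs": {"rows": [[[-0.003,0.0007,-0.0001,0],[-0.006,0.0014,-0.0002,0],[-0.009,0.0022,-0.0003,-0.1],[-0.012,0.0029,-0.0004,-0.1],[-0.015,0.0036,-0.0004,-0.2],[-0.018,0.0043,-0.0004,-0.2],[-0.021,0.0051,-0.0004,-0.3],[-0.024,0.0058,-0.0004,-0.3],[-0.027,0.0065,-0.0004,-0.3],[-0.03,0.0072,-0.0004,-0.3],[-0.033,0.008,-0.0004,-0.3]]]}}

```text
clock: 21.77
position: [0.4803, 0.1021, 0.0847]
tool_rot: [3.141, -0.001, 1.421]
force: [-1.7, 3.1, 11.1]
grip_width: 0.085
finger_force: 5.3
```

```bash
python3 -c "
from h import *
edge();print(bot.observe()['moment'])"
```

```text
clock 21.7667 tcp [0.4803 0.1021] 0.0847 tool yaw -8.58 F [-1.7  3.1 11.1] tray yaw 5.51 res 0.26 tail dist behind tcp 0.0309
tail T,L 0.4879 -0.0939 nose T,L 0.4918 0.1761 conf 0.91
[-0.26144764  0.42980055  0.107038  ]
```

Call:
{"fn": "carry_out", "kwargs": {"rows": [[[-0.003,0.0007,-0.0001,0.2],[-0.006,0.0014,-0.0002,0.4],[-0.009,0.0021,-0.0003,0.5],[-0.012,0.0028,-0.0003,0.6],[-0.015,0.0035,-0.0003,0.7],[-0.018,0.0042,-0.0003,0.8],[-0.021,0.0048,-0.0003,0.9],[-0.024,0.0055,-0.0003,0.9],[-0.027,0.0062,-0.0003,0.9],[-0.03,0.0069,-0.0003,0.9],[-0.033,0.0076,-0.0003,0.9],[-0.036,0.0083,-0.0003,0.9]]]}}

```text
clock: 22.87
position: [0.4827, 0.0643, 0.0844]
tool_rot: [-3.141, 0.0, 1.405]
force: [0.5, 2.1, 2.9]
grip_width: 0.0849
finger_force: 1.2
```

```bash
python3 -c "
from h import *
edge();f=bot.grab_frame('top');i=f['pixels'][140:290,100:390];cv2.imwrite('pics/t3.png',cv2.resize(i,None,fx=2.7,fy=2.7,interpolation=2)[:,:,::-1])"
```

```text
clock 22.8667 tcp [0.4827 0.0643] 0.0844 tool yaw -9.5 F [0.5 2.1 2.9] tray yaw 5.61 res 0.24 tail dist behind tcp 0.032
tail T,L 0.4881 -0.0576 nose T,L 0.4925 0.2123 conf 0.59
```

View pics/t3.png

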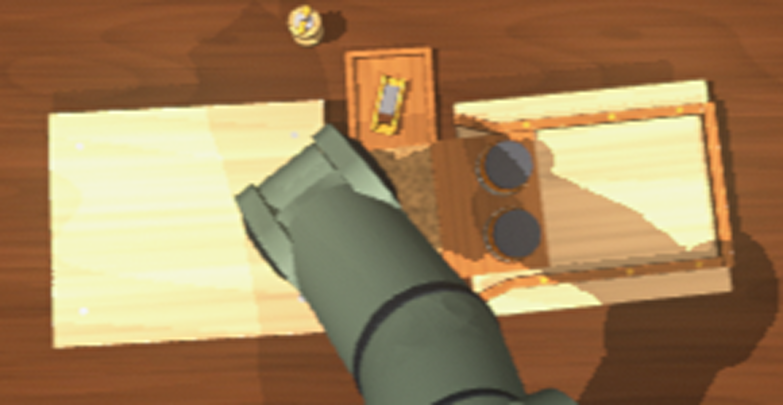

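The top crop shows the nose well in between the battens and the tail still on the stand, with force down to 2.9 N. The COM is inside the rack edge, so I'll release, back off behind the tail, and push on the end face.

Call:
{"fn": "carry_out", "kwargs": {"rows": [[[0,0,-0.001,0],[0,0,-0.004,0],[0,0,-0.012,0],[0,0,-0.02,0],[0.006,-0.001,-0.02,-2],[0.016,-0.003,-0.02,-4],[0.028,-0.006,-0.02,-6],[0.04,-0.009,-0.02,-8],[0.05,-0.011,-0.02,-10],[0.056,-0.012,-0.02,-12],[0.0587,-0.0128,-0.02,-13.5],[0.0587,-0.0128,-0.02,-14.2]]]}}

```text
clock: 24.02
position: [0.4796, 0.1255, 0.1044]
tool_rot: [-3.141, -0.0, 1.657]
force: [0.2, -0.7, -0.0]
grip_width: 0.0847
finger_force: 0.0
```

```bash
python3 -c "
from h import *
edge();f=bot.grab_frame('wrist')
for r in bot.spot_point(f,'tail')[:1]: print(r['position'])
save(f,'w4')
status(('top',))"
```

```text
clock 24.0167 tcp [0.4796 0.1255] 0.1044 tool yaw 4.91 F [ 0.2 -0.7 -0. ] tray yaw 13.41 res 1.69 tail dist behind tcp 0.0618
tail T,L 0.4858 -0.0572 nose T,L 0.5268 0.2097 conf 0.97
[249.1, 286.2]
24.2167 [0.47985091 0.12411304 0.10442453] yaw 4.631482925037574 [-0.96169622 -1.14701569  0.58819849] [ 0.00558387 -0.03754621  0.00306091]
top tail 0.64 world [0.4723 0.0943] tool [-0.0291, -0.0099] rack L,T -0.0555 0.4784
top nose 0.87 world [ 0.5151 -0.1758] tool [-0.3017, 0.0109] rack L,T 0.2172 0.499
top (0.72, [493.7, -39.8], (161.464599609375, 271.0624694824219), np.float32(4.511625), [(4.88, [571.0, -38.0], 82), (4.27, [418.0, -88.0], 48)])
```

View pics/w4.png

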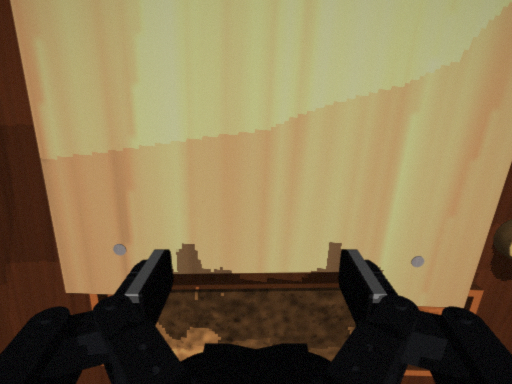

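Tail edge is at row ~288, in front of the fingertips; the top view gives tray yaw 4.5° and T 489, so it is well aligned. I lower behind the end face.

Call:
{"fn": "carry_out", "kwargs": {"rows": [[[0.002,0,0.005,0],[0.002,0,0.01,0],[0.002,0,0.0145,0],[0.002,0,0.0185,0],[0.002,0,0.022,0],[0.002,0,0.025,0],[0.002,0,0.027,0],[0.002,0,0.0285,0],[0.002,0,0.0295,0],[0.002,0,0.0295,0]]]}}

```text
clock: 25.25
position: [0.4796, 0.1267, 0.0749]
tool_rot: [-3.142, 0.0, 1.653]
force: [-0.3, 0.6, 0.3]
grip_width: 0.0851
finger_force: 0.0
```

Call:
{"fn": "carry_out", "kwargs": {"rows": [[[-0.002,0,0,0],[-0.005,0,0,0],[-0.008,0,0,0],[-0.011,0,0,0],[-0.014,0,0,0],[-0.016,0,0,0],[-0.018,0,0,0],[-0.02,0,0,0],[-0.022,0,0,0],[-0.024,0,0,0]]]}}

```text
clock: 26.08
position: [0.4817, 0.1028, 0.075]
tool_rot: [3.141, -0.0, 1.653]
force: [-0.7, 0.8, -0.4]
grip_width: 0.0849
finger_force: 0.6
```

Call:
{"fn": "carry_out", "kwargs": {"rows": [[[-0.002,0,0,0],[-0.005,0,0,0],[-0.008,0,0,0],[-0.011,0,0,0],[-0.014,0,0,0],[-0.017,0,0,0],[-0.02,0,0,0],[-0.023,0,0,0],[-0.026,0,0,0]]]}}

```text
clock: 26.83
position: [0.4838, 0.0766, 0.075]
tool_rot: [3.142, -0.0, 1.653]
force: [-0.8, 1.7, -0.2]
grip_width: 0.0851
finger_force: 0.7
```

Call:
{"fn": "carry_out", "kwargs": {"rows": [[[-0.003,0,0.0005,0],[-0.006,0,0.001,0],[-0.009,0,0.001,0],[-0.012,0,0.001,0],[-0.015,0,0.001,0],[-0.018,0,0.001,0],[-0.021,0,0.001,0],[-0.024,0,0.001,0],[-0.027,0,0.001,0],[-0.03,0,0.001,0],[-0.033,0,0.001,0],[-0.036,0,0.001,0]]]}}

```text
clock: 27.83
position: [0.4867, 0.0407, 0.074]
tool_rot: [-3.142, -0.0, 1.653]
force: [1.1, 2.1, -1.0]
grip_width: 0.0854
finger_force: 0.7
```

```bash
python3 -c "
from h import *
status()"
```

```text
27.8333 [0.48671727 0.04074634 0.07400129] yaw 4.704493883551095 [ 1.07454024  2.12324669 -0.96067039] [0.29519708 0.02380886 0.02018265]
top tail 0.35 world [ 0.5351 -0.2007] tool [-0.2446, 0.0284] rack L,T 0.2437 0.517
top nose 0.77 world [ 0.5106 -0.2423] tool [-0.2841, 0.0005] rack L,T 0.2832 0.4891
top (0.86, [497.2, -128.8], (168.67953491210938, 225.0669708251953), np.float32(6.050647), [(4.38, [576.0, -120.0], 82), (4.35, [423.0, -183.0], 47)])
wrist tail 0.91 world [0.4857 0.0315] tool [-0.0091, -0.0017] rack L,T 0.0082 0.4867
list index out of range
```

Call:
{"fn": "carry_out", "kwargs": {"rows": [[[-0.003,0,0.0003,0],[-0.006,0,0.0005,0],[-0.009,0,0.0005,0],[-0.012,0,0.0005,0],[-0.015,0,0.0005,0],[-0.018,0,0.0005,0],[-0.021,0,0.0005,0],[-0.024,0,0.0005,0],[-0.027,0,0.0005,0],[-0.03,0,0.0005,0],[-0.033,0,0.0005,0],[-0.036,0,0.0005,0]]]}}

```text
clock: 29.23
position: [0.4897, 0.0049, 0.0735]
tool_rot: [-3.142, -0.0, 1.653]
force: [0.2, 1.6, 0.2]
grip_width: 0.0851
finger_force: 0.7
```

Call:
{"fn": "carry_out", "kwargs": {"rows": [[[-0.003,0,0,0],[-0.006,0,0,0],[-0.009,0,0,0],[-0.012,0,0,0],[-0.015,0,0,0],[-0.018,0,0,0],[-0.021,0,0,0],[-0.024,0,0,0],[-0.027,0,0,0],[-0.03,0,0,0],[-0.033,0,0,0],[-0.036,0,0,0]]]}}

```text
clock: 30.23
position: [0.4926, -0.031, 0.0735]
tool_rot: [-3.142, -0.0, 1.653]
force: [0.8, 1.4, 0.0]
grip_width: 0.0852
finger_force: 0.7
```

Call:
{"fn": "carry_out", "kwargs": {"rows": [[[-0.003,0,0,0],[-0.006,0,0,0],[-0.009,0,0,0],[-0.012,0,0,0],[-0.015,0,0,0],[-0.018,0,0,0],[-0.021,0,0,0],[-0.024,0,0,0],[-0.027,0,0,0],[-0.03,0,0,0],[-0.033,0,0,0],[-0.036,0,0,0]]]}}

```text
clock: 31.23
position: [0.4956, -0.0669, 0.0735]
tool_rot: [-3.142, -0.0, 1.653]
force: [-0.6, 1.5, 0.4]
grip_width: 0.0852
finger_force: 0.7
```

```bash
python3 -c "
from h import *
status(('top','scene','wrist'))"
```

```text
31.2333 [ 0.49557264 -0.06687114  0.07348356] yaw 4.707291483701411 [-0.57205133  1.46583593  0.39696736] [ 0.32278978  0.03775747 -0.03959879]
top nose 0.88 world [ 0.5192 -0.3424] tool [-0.2766, 0.0009] rack L,T 0.3836 0.4896
top (0.85, [508.9, -255.3], (160.44482421875, 184.36322021484375), np.float32(5.375074), [(3.72, [586.0, -250.0], 70), (6.88, [435.0, -297.0], 50)])
scene tail 0.8 world [ 0.4904 -0.0623] tool [0.005, -0.0048] rack L,T 0.1021 0.4837
scene nose 0.97 world [ 0.5196 -0.3463] tool [-0.2805, 0.0011] rack L,T 0.3875 0.4897
scene (0.66, [507.1, -209.3], (166.10302734375, 276.2035827636719), np.float32(4.082524), [(4.25, [587.0, -204.0], 58), (6.08, [430.0, -251.0], 31)])
wrist tail 0.89 world [ 0.4951 -0.0783] tool [-0.0113, -0.0014] rack L,T 0.1183 0.4871
OpenCV(4.12.0) /io/opencv/modules/imgproc/src/linefit.cpp:50: error: (-215:Assertion failed) count > 0 in function 'fitLine2D_wods'
```

Call:
{"fn": "carry_out", "kwargs": {"rows": [[[-0.002,0,0,0],[-0.004,0,0,0],[-0.006,0,0,0],[-0.008,0,0,0],[-0.01,0,0,0],[-0.0115,0,0,0],[-0.013,0,0,0],[-0.0145,0,0,0],[-0.0155,0,0,0],[-0.0165,0,0,0],[-0.0175,0,0,0],[-0.018,0,0,0]]]}}

```text
clock: 32.83
position: [0.497, -0.0847, 0.0735]
tool_rot: [-3.142, -0.0, 1.653]
force: [-0.7, 2.1, 0.5]
grip_width: 0.0849
finger_force: 0.8
```

Call:
{"fn": "carry_out", "kwargs": {"rows": [[[-0.0005,0,0,0],[-0.001,0,0,0],[-0.0015,0,0,0],[-0.002,0,0,0],[-0.0025,0,0,0],[-0.003,0,0,0],[-0.0035,0,0,0],[-0.004,0,0,0]]]}}

```text
clock: 33.5
position: [0.4974, -0.0886, 0.0735]
tool_rot: [-3.142, -0.0, 1.653]
force: [-0.4, 1.5, -0.1]
grip_width: 0.0851
finger_force: 0.8
```

Call:
{"fn": "carry_out", "kwargs": {"rows": [[[-0.0006,0,0,0],[-0.0012,0,0,0],[-0.0018,0,0,0],[-0.0024,0,0,0],[-0.003,0,0,0]]]}}

```text
clock: 33.92
position: [0.4975, -0.091, 0.0735]
tool_rot: [-3.142, -0.001, 1.653]
force: [-2.0, 8.2, 2.1]
grip_width: 0.0851
finger_force: 4.1
```

Call:
{"fn": "carry_out", "kwargs": {"rows": [[[-0.0005,0,0,0],[-0.001,0,0,0],[-0.0015,0,0,0],[-0.002,0,0,0]]]}}

```text
clock: 34.25
position: [0.4976, -0.0912, 0.0735]
tool_rot: [-3.141, -0.003, 1.655]
force: [-3.9, 19.9, 3.0]
grip_width: 0.0849
finger_force: 9.6
```

Force rose to 20 N with no motion, and the TCP is at the predicted home distance, so the tray is against the stop. Backing off, then up and clear.

Call:
{"fn": "carry_out", "kwargs": {"rows": [[[0.002,0,0,0],[0.006,0,0,0],[0.014,0,0,0],[0.024,0,0,0],[0.034,0,0,0],[0.04,0,-0.02,0],[0.04,0,-0.05,0],[0.04,0,-0.085,0],[0.04,0,-0.12,0],[0.06,0,-0.14,0],[0.09,0,-0.14,0],[0.12,0,-0.14,0]]]}}

```text
clock: 35.25
position: [0.4881, 0.0273, 0.2149]
tool_rot: [3.139, 0.001, 1.651]
force: [0.5, 0.5, -0.1]
grip_width: 0.0851
finger_force: 0.0
```

Call:
{"fn": "carry_out", "kwargs": {"rows": [[[0.04,0,0,0],[0.08,0,0,0],[0.12,0,0,0],[0.16,0,0,0],[0.18,0,0,0],[0.18,0,0,0],[0.18,0,0,0]]]}}

```text
clock: 35.83
position: [0.4723, 0.2072, 0.2134]
tool_rot: [-3.141, -0.0, 1.656]
force: [-0.2, -0.1, -0.5]
grip_width: 0.0852
finger_force: 0.0
```

```bash
python3 -c "
from h import *
status(('scene','top'));f=bot.grab_frame('top');i=f['pixels'][140:290,100:390];cv2.imwrite('pics/t5.png',cv2.resize(i,None,fx=2.7,fy=2.7,interpolation=2)[:,:,::-1])"
```

```text
35.8333 [0.47226469 0.20723745 0.21338701] yaw 4.8907551533011855 [-0.21765039 -0.12295256 -0.47789903] [-0.01054402  0.01896263 -0.00190422]
scene tail 0.69 world [ 0.4948 -0.0978] tool [-0.3059, -0.0036] rack L,T 0.1378 0.4852
scene nose 0.88 world [ 0.5183 -0.3767] tool [-0.5857, -0.0039] rack L,T 0.4177 0.4859
scene (0.89, [508.4, -230.8], (166.9966278076172, 275.44183349609375), np.float32(4.210665), [(3.47, [587.0, -219.0], 60), (4.26, [428.0, -224.0], 51)])
top tail 0.93 world [ 0.4962 -0.1015] tool [-0.3097, -0.0024] rack L,T 0.1416 0.4863
top nose 0.94 world [ 0.5226 -0.371 ] tool [-0.5805, 0.0008] rack L,T 0.4124 0.4906
top (0.67, [506.9, -234.8], (165.87054443359375, 273.34735107421875), np.float32(4.335218), [(4.08, [585.0, -217.0], 67), (4.69, [427.0, -237.0], 76)])
```

View pics/t5.png

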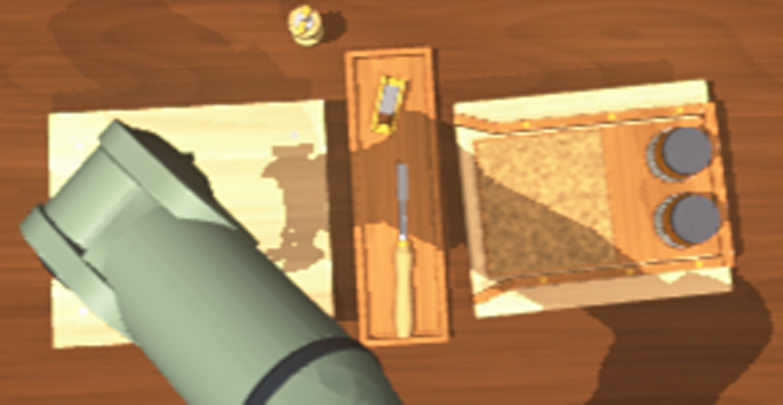

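The crop shows the tray between the battens against the stop, with the tail set just inside the rack edge. Both jars are upright, and the gouge, plane and clamp are where they were. Handing in.

```bash
python3 -c "
from h import *
print(bot.job_done())"
```

```text
the job is handed in; nothing more can be done
None
```

The job is handed in at about 36 s: the tray is home against the end stop between the battens, both jars are upright in their wells, and the gouge, plane and clamp are unmoved; the hand-in returned no verdict.

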